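# Post an empty bottle through the sprung flap of the glass-waste box

## Robot

A 6-joint arm with a two-finger parallel gripper is mounted at the origin on a cart in front of the work surface, level with it; the furniture and walls round the work are solid. World frame = base frame: x ahead of the robot, y to its left, z up, the work surface at z = 0. Lengths are in m, angles in rad, forces in N, time in s.
With the tool pointing down it reaches from about 0.25 to 0.725 m from the base axis. Payload 4 kg.
Tool frame: the origin (TCP) lies at the centre of the arm's flange, where the gripper is bolted on; the fingertips stand 173 mm ahead of it and the grasp point (between the pads) lies 155 mm ahead of it; z points along the fingers, y is the line along which they close (so a half turn about z gives the same grasp; the last joint's range is limited). The gripper opens to 85 mm and grips with 20 to 120 N. Pads are 22 mm wide; open, the fingers measure 114 mm over their backs; the gripper's body (76 mm by 85 mm) begins 54 mm behind the grasp point. The pads swing forward as they close: fully open they stand 13 mm farther back than shut.
Start: joints at [1.345, 0.241, 0.005, 1.335, 0, 1.571], TCP at [0.112, 0.487, 0.405] pointing down, gripper open.
Joint ranges: [-2.72, 2.72], [-1.05, 1.87], [-1.09, 1.28], [-1.99, 2.15], [-1.42, 1.44], [-3.14, 3.14]. Speed limits (rad/s): [2.79, 2.79, 3.14, 3.14, 3.14, 3.14].

## Interface

Orientations are given as a unit quaternion [w, x, y, z].
In Python, from bench import sensors, grab_frame, ticket gives the robot as it stands.
- The arm moves only by the shell command python3 -m creep 'ROWS'. ROWS is JSON, a list of rows, each a list of 3 entries, a list of its own where there are three numbers: the shift along the tool's x, y, z in m, then the turn, a rotation vector about the tool's x, y, z in rad, then the finger opening in m, from 0 to 0.0854. In form: [[[x, y, z], [wx, wy, wz], jaw], ...]. A call has 1 to 10 rows; each row is the pose to reach, as a shift and turn from the pose commanded when the call began, along the tool's axes at that moment; what a row does not reach only later rows make up. A row lasts 1/10 s, in which the tool goes at most 50 mm and 8.59 degrees, less where a joint would pass 70% of its speed; a pose out of reach is approached as far as the arm can. A call with a gripper value outside its range is refused whole. The fingers move at their own pace and stop on an object; the grip force is fixed at half the most. Time passes only in rows, so rows that repeat a pose let the fingers close. It gives the time, the measured TCP pose, the force, the opening and the grip force at its end, in the units of the state.
- sensors.read_state(): the state, without advancing time (a new reading comes with each control period).
- grab_frame(name): name is "scene" or "top"; returns a dict with "pixels" (480x640x3 uint8, red, green, blue), "fov_y" (degrees; the focal length in pixels is half the picture's height over the tangent of half this angle, whatever the lens; pixels are square), "cx", "cy" (the principal point, pixels), "R" (3x3) and "t" (3): a world point X has camera coordinates R X + t. Camera axes: x right, y down, z forward; pixel columns grow to the right and rows downward; lengths in m; the calibration is good to about 2 mm. A picture is of the moment at which its call begins. There is no depth.
- ticket.sign_off(): hands the job in; it is judged then, once.
The state is a dict: "time_s": time; "qpos": joint angles; "joint_velocities": joint speeds; "effort": joint torques, N m; "tool_pos": TCP position; "eef_rot": TCP orientation; "force": force on the tool from outside, world axes, zero at the start; "moment": the same for the moment, N m; "gripper_width": finger opening in m; "grip_force": force on a finger pad.
Only numpy, scipy, OpenCV 4.12 (cv2) and the standard library are available. Lean on these libraries where they do the work, as an engineer would, in place of code of your own. Each camera call takes 0.05 s, during which the arm holds its last target. There are 200 camera calls.

## Task

Throw the smallest of the three standing bottles away in the glass-waste box: push it in through the sprung flap, let go of it and let it drop to the bottom while you keep the flap open. Then ease the flap down until it is fully shut, never letting it slam, and take your hand away. Do not shove the box about, and leave the other two bottles and the tip box alone.

Things in the scene. Friction and masses are not known exactly. Their poses are not given: they have to be found in the camera images.
- waste_box: Free-standing grey sheet-metal box (mm): 200 deep (x), 220 wide (y), 270 high, 2.8 kg, not fixed down. Origin: centre of its underside; own -x is the front, z up. Hollow, walls 4, inner floor at z 9. Front upright to the sill at z 150; above it the mouth leans back 30 degrees from upright to the hinge line at x -37.5, z 258. The mouth, 168 wide, 125 along its slope, is filled by a steel flap.
- mouth (a point): Centre of the mouth, in the plane of the shut flap: at (-69, 0, 204) mm in the box's frame, axes as the box. The inward normal of the mouth points (0.866, 0, -0.5) in the box's frame.
- sill (a point): Middle of the lower edge of the mouth (rolled steel edge, 3 mm radius): at (-100, 0, 150) mm in the box's frame, axes as the box.
- flap (a joint): Flap angle (rad): 0 shut, grows as its lower edge swings inward, stop at 1.25. A steel plate 160 mm wide, 118 long, 3 thick, smooth, hinged along the top of the mouth. A spring shuts it: 0.13 Nm when shut, 0.26 Nm at 1 rad (2 to 6 N to push); let go, it slams at several rad/s. Only what is in the mouth keeps it open; fingers drawn out slowly let it follow them shut.
- small_bottle_mid (a point): Centre, half-way up, of the smallest bottle: 113 mm tall, body 54 mm across from the base up to about 70 mm, then a shoulder and a screw cap 32 mm across and 14 mm high. About 0.15 kg. Stands upright on the bench; its z axis is the bottle's axis.
- middle_bottle_mid (a point): Centre of the middle-sized bottle, 124 mm tall and 60 mm across, upright on the bench. A bystander.
- large_bottle_mid (a point): Centre of the largest bottle, 136 mm tall and 66 mm across, upright on the bench. A bystander.
- tip_rack: Pipette tip box with a shut clear lid, 86 x 118 x 101 mm, standing on the bench. Origin: centre of its underside. A bystander.
Things that resemble listed ones, but are neither listed nor needed, are in the scene too. Leave any brown or pink look-alike of the part that bears small_bottle_mid alone.

How it is judged:
On the way, in this order (a step that is already met when the one before it is completed fails the run):
1. the small bottle, in the mouth, has pushed the flap open by more than 0.4 rad (value of joint flap above 0.4 rad and distance between small_bottle_mid and mouth below 0.1 m), for 0.1 s.
2. the small bottle lies let go in the bottom of the box while the flap is still held open by more than 0.15 rad (value of joint flap above 0.15 rad and contact force between the fingers and small_bottle below 0.2 N and z of small_bottle_mid in the frame of waste_box below 0.12 m and x of small_bottle_mid in the frame of waste_box between -0.1 and 0.1 m and y of small_bottle_mid in the frame of waste_box between -0.11 and 0.11 m), for 0.1 s.
At the end, for the whole second after the job is handed in: The small bottle lies or stands inside the box, its centre less than 120 mm above the box's underside; the flap is shut (within 0.05 rad); the box stands upright and at rest (value of joint flap below 0.05 rad and z of small_bottle_mid in the frame of waste_box below 0.12 m and x of small_bottle_mid in the frame of waste_box between -0.1 and 0.1 m and y of small_bottle_mid in the frame of waste_box between -0.11 and 0.11 m and angle between waste_box's own z axis and vertical below 0.05 rad and linear speed of waste_box below 0.02 m/s); the robot touches nothing.
It fails at once if the flap slams: it closes faster than 2.2 rad/s within 0.3 rad of shut (value of joint flap below 0.3 rad and velocity of joint flap below -2.2 rad/s).
It fails at once if the box is shoved more than 30 mm or tipped (distance of waste_box from where it was at the start of the episode above 0.03 m or angle between waste_box's own z axis and vertical above 0.15 rad).
It fails at once if another bottle or the tip box is moved more than 25 mm or knocked over (distance of any of middle_bottle_mid, large_bottle_mid, tip_rack from where it was at the start of the episode above 0.025 m).
It also fails if it takes over 56 s, if anything falls off the work surface, if the arm or the gripper's body presses on something with over 40 N, if the wrist force passes 120 N, or if a joint passes its speed limit or range.

## Working session

There is one attempt and no reset: what is moved stays moved. The work goes in short steps, Python scripts to look and compute and a shell command to move; the robot and the scene stay as the last step left them, time stands still between calls to the robot, and variables do not carry over. Pictures are saved under pics/ and viewed, at most 10 in all, crops included, and the job is handed in when it is done.

```bash
mkdir -p pics; ls; cat > h.py <<'E'
import numpy as np, cv2
from bench import sensors, grab_frame, ticket
def cam(f):
    fl=240/np.tan(np.radians(f["fov_y"])/2); return fl,np.array(f["R"]),np.array(f["t"])
def ray(f,u,v):
    fl,R,t=cam(f); return -R.T@t, R.T@np.array([(u-f["cx"])/fl,(v-f["cy"])/fl,1])
def plane(f,u,v,z):
    c,d=ray(f,u,v); return c+d*(z-c[2])/d[2]
def proj(f,X):
    fl,R,t=cam(f); p=R@np.array(X)+t; return fl*p[:2]/p[2]+[f["cx"],f["cy"]]
E
python3 - <<'E'
from h import *
for n in("scene","top"):
    f=grab_frame(n); cv2.imwrite(f"pics/{n}0.png",np.array(f["pixels"])[:,:,::-1]); print(n,f["fov_y"],f["cx"],f["cy"],ray(f,f["cx"],f["cy"]),np.round(f["R"],3))
    np.save(n+"0.npy",f,allow_pickle=True)
print(sensors.read_state())
E
```

```text
pics
scene 42.49719363814493 319.3467875360264 246.9586551143156 (array([-0.30171197, -0.64328091,  1.1902082 ]), array([ 0.57233672,  0.44795616, -0.6868522 ])) [[ 0.612 -0.791 -0.006]
 [-0.546 -0.417 -0.727]
 [ 0.572  0.448 -0.687]]
top 57.034178351898824 316.38559453189555 240.7123138512785 (array([0.38269955, 0.0442556 , 1.13749204]), array([ 0.18198938, -0.01125332, -0.9832361 ])) [[-0.008 -1.     0.01 ]
 [-0.983  0.006 -0.182]
 [ 0.182 -0.011 -0.983]]
{'time_s': 0.1, 'qpos': array([1.34496329e+00, 2.41391998e-01, 3.82696953e-03, 1.33518191e+00,
       1.79857370e-05, 1.57082157e+00]), 'joint_velocities': array([-0.00025718, -0.00301447,  0.00428395, -0.00072786, -0.00122734,
        0.00038467]), 'effort': array([-2.58373093e-04, -3.73139012e+01,  2.53009307e+01,  1.08670964e-02,
        4.87160912e-05,  1.53085992e-06]), 'tool_pos': array([0.11190395, 0.4870741 , 0.40386229]), 'eef_rot': array([-1.18817500e-04,  1.12689216e-01,  9.93629805e-01, -9.68081784e-04]), 'force': array([-1.03691733, -0.49207211, -0.95309436]), 'moment': array([-0.00372931, -0.02595222,  0.05805921]), 'grip_force': 0.0, 'gripper_width': 0.08535723710159812}
```

View pics/scene0.png

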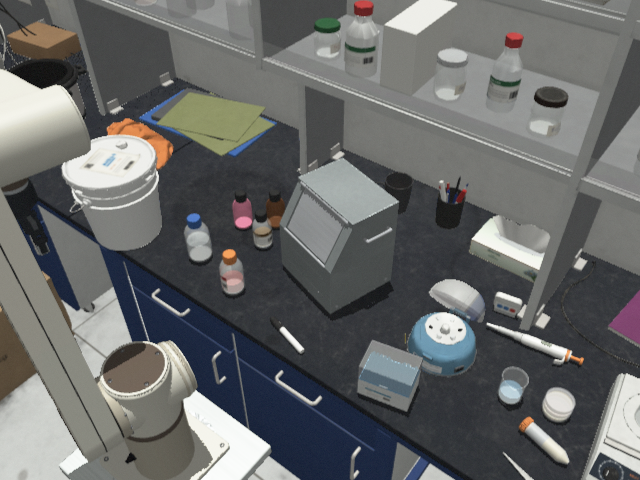

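View pics/top0.png

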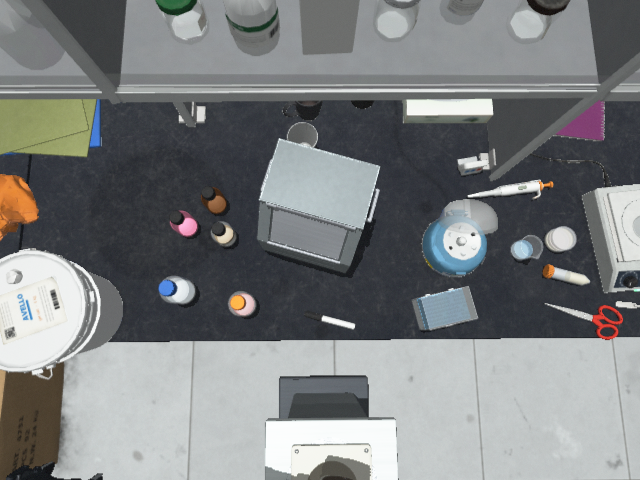

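```bash
python3 - <<'E'
from h import *
a=cv2.imread("pics/scene0.png")[175:305,165:300]; b=cv2.imread("pics/top0.png")[170:330,140:275]
a=cv2.resize(a,None,fx=2.9,fy=2.9,interpolation=3); b=cv2.resize(b,None,fx=2.9,fy=2.9,interpolation=3)
h=max(len(a),len(b)); a=cv2.copyMakeBorder(a,0,h-len(a),0,0,0)
cv2.imwrite("pics/crop1.png",np.hstack([a,b]))
S=np.load("scene0.npy",allow_pickle=True).item();T=np.load("top0.npy",allow_pickle=True).item()
def tri(p,q):
    (c1,d1),(c2,d2)=ray(S,*p),ray(T,*q)
    s=np.linalg.lstsq(np.c_[d1,-d2],c2-c1,rcond=None)[0]; A=c1+s[0]*d1;B=c2+s[1]*d2
    return np.round((A+B)/2,3),np.linalg.norm(A-B).round(4)
for n,p,q in [("blue",(194,218),(167,288)),("orange",(230,255),(237,303)),("cream",(261,215),(217,230)),("pink",(240,195),(177,217)),("brown",(275,196),(209,194))]: print(n,*tri(p,q))
E
```

```text
blue [0.461 0.369 0.14 ] 0.0002
orange [0.429 0.213 0.123] 0.0034
cream [0.602 0.267 0.108] 0.0048
pink [0.631 0.365 0.112] 0.0032
brown [0.69  0.291 0.106] 0.0014
```

View pics/crop1.png

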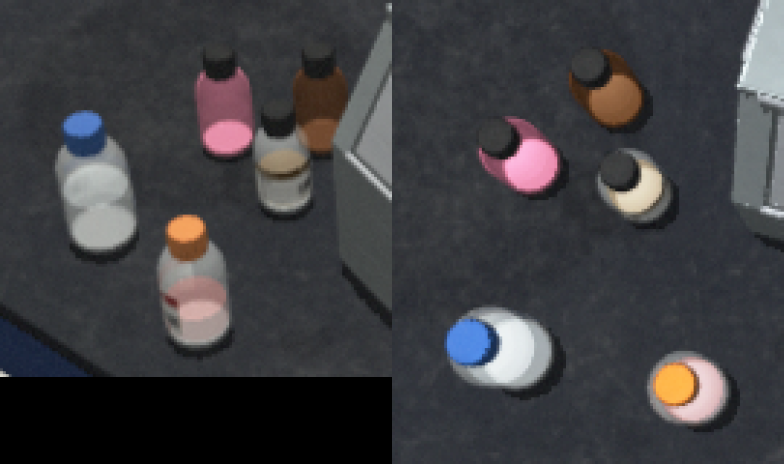

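The black-capped clear bottle with cream contents, at scene (261,230) and top (225,236), is the target. I ruled out four others:
- **Blue cap, scene (198,240):** about 140 mm tall, so this is the large bottle.
- **Orange cap, (232,273):** about 123 mm tall, so this is the middle bottle.
- **Pink (243,210) and brown (275,207):** the look-alikes.

The crop confirms that the target is clear and about 110 mm tall.

Next I'll find the box corners.

```bash
python3 - <<'E'
from h import *
a=cv2.imread("pics/scene0.png")[155:310,270:405]; b=cv2.imread("pics/top0.png")[130:280,250:390]
a=cv2.resize(a,(405,465),interpolation=3)[:450]; b=cv2.resize(b,(394,422),interpolation=3)
b=cv2.resize(cv2.imread("pics/top0.png")[130:280,255:386],None,fx=3,fy=3,interpolation=3)
cv2.imwrite("pics/crop2.png",np.hstack([a,b]))
S=np.load("scene0.npy",allow_pickle=True).item();T=np.load("top0.npy",allow_pickle=True).item()
print(plane(S,261.5,210.9,.113),plane(T,218.3,229,.113))
E
```

```text
[0.6132453  0.27096074 0.113     ] [0.60183876 0.26431236 0.113     ]
```

View pics/crop2.png

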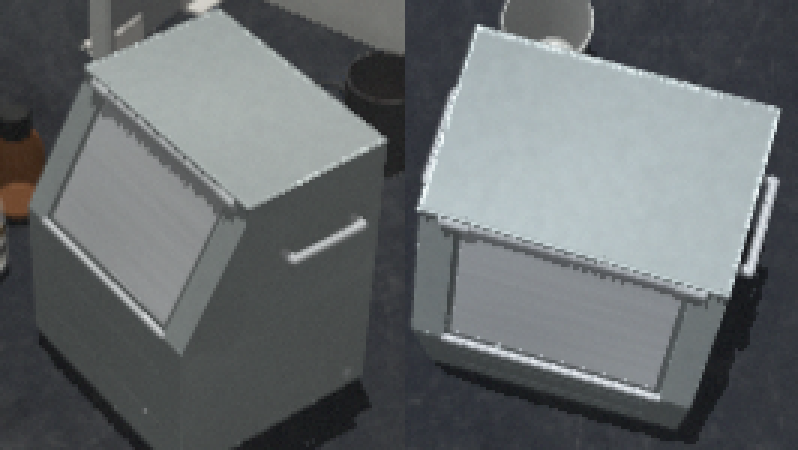

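```bash
python3 - <<'E'
from h import *
S=np.load("scene0.npy",allow_pickle=True).item();T=np.load("top0.npy",allow_pickle=True).item()
st=np.array([[222,12],[385,140],[250,208],[88,70]])/3+[270,155]
tt=np.array([[71,27],[374,107],[320,297],[15,210]])/3+[255,130]
def pose(P):
    P=np.array(P); y=(P[0]-P[1]+P[3]-P[2])[:2]; x=(P[0]-P[3]+P[1]-P[2])[:2]
    print(P.round(3)[:,:2].tolist(),"w",np.linalg.norm(y)/2,"d",np.linalg.norm(x)/2,"yawx",np.degrees(np.arctan2(x[1],x[0])),"yawy",np.degrees(np.arctan2(-y[0],y[1])),"backmid",(P[0]+P[1])[:2]/2,"c",P.mean(0))
pose([plane(S,*p,.270) for p in st]); pose([plane(T,*p,.270) for p in tt])
for s in [(12,333),(285,403)]: print("sill", plane(T,s[0]/3+255,s[1]/3+130,.150))
for s in [(33,210),(183,350)]: print("sillS", plane(S,s[0]/3+270,s[1]/3+155,.150))
for n,f,(x0,y0,x1,y1) in (("S",S,(252,204,272,222)),("T",T,(208,218,234,244))):
    p=np.array(f["pixels"])[y0:y1,x0:x1].max(2); m=p<48
    k,l,st_,c=cv2.connectedComponentsWithStats(m.astype(np.uint8)); 
    for i in range(1,k):
        if st_[i][4]>20: print(n,st_[i],c[i]+[x0,y0])
    print(p if n=="S" else p[::1])
    for X in((.602,.267),(.607,.268)):
        # silhouette prediction of the cap cylinder
        q=np.array([proj(f,[X[0]+.016*np.cos(a),X[1]+.016*np.sin(a),z]) for a in np.linspace(0,6.28,40) for z in(.099,.113)]); print(n,X,q.min(0).round(1),q.max(0).round(1))
E
```

```text
[[0.762, 0.107], [0.7, -0.096], [0.57, -0.059], [0.63, 0.146]] w 0.21273507921256207 d 0.1366818342878839 yawx -16.28279028851346 yawy -16.505965043376616 backmid [0.73123606 0.00561771] c [0.66563632 0.02477903 0.27      ]
[[0.759, 0.111], [0.7, -0.098], [0.567, -0.057], [0.628, 0.148]] w 0.2155170332186619 d 0.1379855214381377 yawx -16.320278083451477 yawy -16.230360239319747 backmid [0.72973796 0.00686133] c [0.6635252  0.02624874 0.27      ]
sill [0.56556609 0.16325388 0.15      ]
sill [ 0.51091343 -0.04237422  0.15      ]
sillS [0.57017701 0.16278183 0.15      ]
sillS [ 0.51475915 -0.03848111  0.15      ]
S [ 3  8 12 10 81] [260.64197531 217.24691358]
[[ 55  56  56  58  58  58  56  58  57  55  54  56  57  58  71  62  64  65
   66  67]
 [ 57  57  58  55  55  55  50  57  57  57  55  54  59  56  67  62  65  63
   66  67]
 [ 51  55  58  59  57  54  54  56  55  57  55  54  58  54  63  59  61  62
   64  65]
 [ 53  54  60  58  56  56  55  53  54  54  55  53  56  54  60  57  61  64
   62  65]
 [ 56  59  60  59  57  55  55  54  54  56  55  55  59  55  60  55  56  62
   61  64]
 [ 56  58 
[... 3457 characters left out ...]
9 230 230 230 229 230 229 227
  225 224 221 219 207 148  75  92]
 [ 50  51  49  49  54  81 114 128 171 190 226 226 227 227 227 226 226 225
  223 221 220 210 157  82  89  98]
 [ 52  55  52  49  51  57  80 105 132 175 211 223 223 224 224 223 222 221
  220 217 211 159  83  82 100 106]
 [ 56  58  54  54  52  53  60  75  92 125 192 218 221 221 220 221 219 216
  213 210 157  86  83 103 106 107]
 [ 58  57  57  54  50  52  49  54  63  79 117 168 206 217 218 214 214 213
  160 116  91  91 104 105 107  91]
 [ 53  54  55  50  51  51  52  50  48  54  70 100 123 139 141 139 132 120
   98  86  97 106 108 108  91  58]]
T (0.602, 0.267) [210.4 222.3] [225.1 236.7]
T (0.607, 0.268) [210.  220.3] [224.7 234.6]
```

The bottle is at (0.602, 0.264) m. The box origin is at about (0.6345, 0.034) m with yaw −16.3°, and the sill seen in both views agrees with this. I'll now move above the bottle, closing along about 115° to stay clear of the pink and brown bottles.

```bash
cat >> h.py <<'E'
from scipy.spatial.transform import Rotation as Ro
def cur():
    s=sensors.read_state(); q=s["eef_rot"]; return s,np.array(s["tool_pos"]),Ro.from_quat([q[1],q[2],q[3],q[0]])
def rel(p,R):
    s,c,Q=cur(); return (Q.inv().apply(np.array(p)-c)).round(4),(Q.inv()*R).as_rotvec().round(4)
def orient(zdir,yang):  # tool z direction, y horizontal-ish at world angle yang
    z=np.array(zdir)/np.linalg.norm(zdir); y=np.array([np.cos(yang),np.sin(yang),0]); y-=z*(y@z); y/=np.linalg.norm(y)
    return Ro.from_matrix(np.c_[np.cross(y,z),y,z])
YAW=np.radians(-16.3); O=np.array([.6345,.0343]); EX=np.array([np.cos(YAW),np.sin(YAW)])
def bw(u,w): return np.r_[O+u*EX,w]
E
python3 -c "
from h import *
print(rel([.602,.264,.36],orient([0,0,-1],np.radians(115))))"
python3 -m creep '[[[-0.528,-0.108,0.02],[0,0,-0.66],0.0854],[[-0.528,-0.108,0.02],[0,0,-0.66],0.0854],[[-0.528,-0.108,0.02],[0,0,-0.66],0.0854],[[-0.528,-0.108,0.02],[0,0,-0.66],0.0854],[[-0.528,-0.108,0.02],[0,0,-0.66],0.0854],[[-0.528,-0.108,0.02],[0,0,-0.66],0.0854],[[-0.528,-0.108,0.02],[0,0,-0.66],0.0854],[[-0.528,-0.108,0.02],[0,0,-0.66],0.0854],[[-0.528,-0.108,0.02],[0,0,-0.66],0.0854],[[-0.528,-0.108,0.02],[0,0,-0.66],0.0854]]'
python3 -c "
from h import *
print(rel([.602,.264,.36],orient([0,0,-1],np.radians(115))))"
```

```text
(array([-0.5276, -0.1076,  0.0441]), array([-0.0019, -0.0007, -0.6622]))
time_s: 1.1
tool_pos: [0.5436, 0.2903, 0.3865]
eef_rot: [-0.0, -0.215, 0.977, -0.0]
force: [1.0, 1.1, 0.4]
gripper_width: 0.0854
grip_force: 0.0
(array([-0.042 , -0.0484,  0.0265]), array([ 0.0001, -0.0009, -0.0023]))
```

```bash
python3 -m creep '[[[-0.042,-0.048,0.03],[0,0,0],0.0854],[[-0.042,-0.048,0.03],[0,0,0],0.0854],[[-0.042,-0.048,0.03],[0,0,0],0.0854],[[-0.042,-0.048,0.03],[0,0,0],0.0854],[[-0.042,-0.048,0.03],[0,0,0],0.0854]]'
python3 - <<'E'
from h import *
print(rel([.602,.264,.222],orient([0,0,-1],np.radians(115))))
a=[]
for n,(x,y) in(("scene",(180,130)),("top",(120,140))):
    f=grab_frame(n); a.append(cv2.resize(np.array(f["pixels"])[y:y+180,x:x+170,::-1],None,fx=2.3,fy=2.3,interpolation=3))
cv2.imwrite("pics/above.png",np.hstack(a))
E
```

```text
time_s: 1.6
tool_pos: [0.5991, 0.2668, 0.358]
eef_rot: [0.0, -0.216, 0.976, 0.0]
force: [0.3, -0.4, 0.6]
gripper_width: 0.0854
grip_force: 0.0
(array([-0.0014, -0.0038,  0.136 ]), array([ 0.0005,  0.0003, -0.0003]))
```

View pics/above.png

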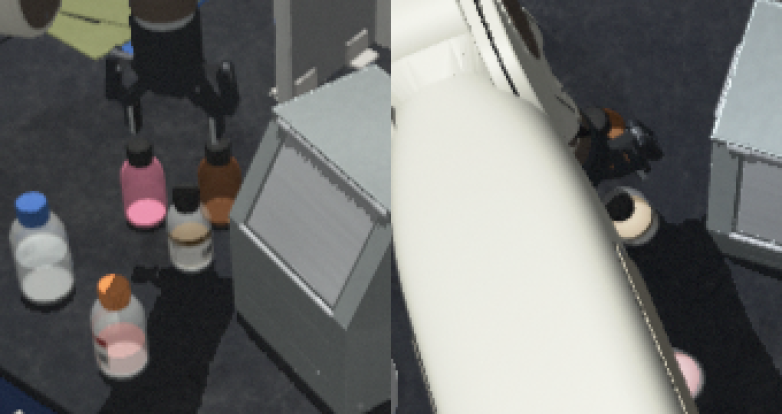

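The gripper is above and in line with the black-capped bottle: fingertips at scene (255,188), cap at (261,215). I'll go down now.

```bash
python3 -m creep '[[[-0.001,-0.003,0.03],[0,0,0],0.0854],[[-0.001,-0.003,0.06],[0,0,0],0.0854],[[-0.001,-0.003,0.09],[0,0,0],0.0854],[[-0.001,-0.003,0.115],[0,0,0],0.0854],[[-0.001,-0.003,0.136],[0,0,0],0.0854],[[-0.001,-0.003,0.136],[0,0,0],0.0854],[[-0.001,-0.003,0.136],[0,0,0],0.0854]]'
python3 -c "
from h import *
print(rel([.602,.264,.222],orient([0,0,-1],np.radians(115))))
f=grab_frame('scene');cv2.imwrite('pics/down.png',cv2.resize(np.array(f['pixels'])[130:310,170:350,::-1],None,fx=3,fy=3,interpolation=3))"
```

```text
time_s: 2.4
tool_pos: [0.602, 0.2642, 0.2221]
eef_rot: [0.0, -0.216, 0.976, 0.0]
force: [-0.7, -0.1, -0.3]
gripper_width: 0.0854
grip_force: 0.0
(array([ 0.0001, -0.0002,  0.0001]), array([ 0.0001,  0.0004, -0.0008]))
```

View pics/down.png

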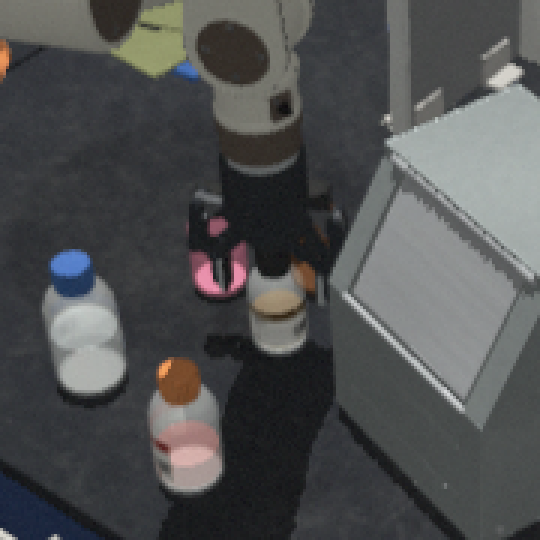

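Fingers straddle the bottle (crop 220 and 322, bottle at 277). Closing.

```bash
python3 -m creep '[[[0,0,0],[0,0,0],0.07],[[0,0,0],[0,0,0],0.06],[[0,0,0],[0,0,0],0.04],[[0,0,0],[0,0,0],0.04],[[0,0,0],[0,0,0],0.04],[[0,0,0],[0,0,0],0.04],[[0,0,0],[0,0,0],0.04],[[0,0,0],[0,0,0],0.04]]'
python3 -m creep '[[[0,0,-0.02],[0,0,0],0.04],[[0,0,-0.05],[0,0,0],0.04],[[0,0,-0.08],[0,0,0],0.04],[[0,0,-0.11],[0,0,0],0.04],[[0,0,-0.14],[0,0,0],0.04],[[0,0,-0.17],[0,0,0],0.04],[[0,0,-0.17],[0,0,0],0.04]]'
python3 -c "
from h import *
R=orient([.7071*EX[0],.7071*EX[1],-.7071],np.radians(73.7))
print(rel(bw(-.256,.383),orient([0,0,-1],np.radians(73.7))),rel(bw(-.256,.383),R))"
```

```text
time_s: 3.25
tool_pos: [0.6031, 0.2639, 0.2232]
eef_rot: [0.002, -0.215, 0.977, 0.001]
force: [-0.4, 0.9, 6.3]
gripper_width: 0.0508
grip_force: 63.0
time_s: 3.95
tool_pos: [0.6032, 0.2635, 0.3964]
eef_rot: [0.004, -0.215, 0.977, 0.001]
force: [0.5, -0.5, -2.1]
gripper_width: 0.0509
grip_force: 63.3
(array([ 0.2608, -0.0526,  0.0111]), array([0.0028, 0.0086, 0.7185])) (array([ 0.2608, -0.0526,  0.0111]), array([ 0.2844, -0.742 ,  0.679 ]))
```

```bash
python3 -m creep '[[[0.04,0.018,0],[0,0,0],0.04],[[0.08,0.037,0],[0,0,0],0.04],[[0.12,0.055,0],[0,0,0],0.04],[[0.15,0.07,0],[0,0,0],0.04],[[0.18,0.08,0],[0,0,0],0.04],[[0.26,-0.053,0.011],[0.284,-0.742,0.679],0.04],[[0.26,-0.053,0.011],[0.284,-0.742,0.679],0.04],[[0.26,-0.053,0.011],[0.284,-0.742,0.679],0.04],[[0.26,-0.053,0.011],[0.284,-0.742,0.679],0.04],[[0.26,-0.053,0.011],[0.284,-0.742,0.679],0.04]]'
python3 -c "
from h import *
R=orient([.7071*EX[0],.7071*EX[1],-.7071],np.radians(73.7))
print(rel(bw(-.256,.383),R))"
```

```text
time_s: 4.95
tool_pos: [0.3874, 0.1033, 0.3786]
eef_rot: [0.276, 0.036, 0.96, -0.042]
force: [0.2, 0.4, -1.9]
gripper_width: 0.0512
grip_force: 63.6
(array([-0.0034,  0.0027, -0.0033]), array([ 0.0719, -0.2156,  0.1881]))
```

```bash
python3 -m creep '[[[-0.003,0.003,-0.003],[0.072,-0.215,0.188],0.04],[[-0.003,0.003,-0.003],[0.072,-0.215,0.188],0.04],[[-0.003,0.003,-0.003],[0.072,-0.215,0.188],0.04],[[-0.003,0.003,-0.003],[0.072,-0.215,0.188],0.04]]'
python3 - <<'E'
from h import *
R=orient([.7071*EX[0],.7071*EX[1],-.7071],np.radians(73.7))
print(rel(bw(-.256,.383),R),rel(bw(-.150,.277),R), cur()[0]["qpos"].round(2))
a=[]
for n,(x,y) in(("scene",(180,130)),("top",(200,120))):
    f=grab_frame(n); a.append(cv2.resize(np.array(f["pixels"])[y:y+190,x:x+190,::-1],None,fx=2.1,fy=2.1,interpolation=3))
    print(proj(f,bw(-.256,.383)+.222*R.apply([0,0,1])).round(1))
cv2.imwrite("pics/mouth.png",np.hstack(a))
E
```

```text
time_s: 5.35
tool_pos: [0.3892, 0.109, 0.3826]
eef_rot: [0.376, 0.125, 0.917, -0.053]
force: [0.2, -1.2, -1.7]
gripper_width: 0.051
grip_force: 63.7
(array([-0.0005, -0.0028,  0.    ]), array([ 0.0054, -0.0074,  0.0105])) (array([-0.0016, -0.0036,  0.1499]), array([ 0.0054, -0.0074,  0.0105])) [ 0.42 -0.17 -0.64  0.45 -0.47  0.53]
[303.5 224.8]
[302.9 246.4]
```

View pics/mouth.png

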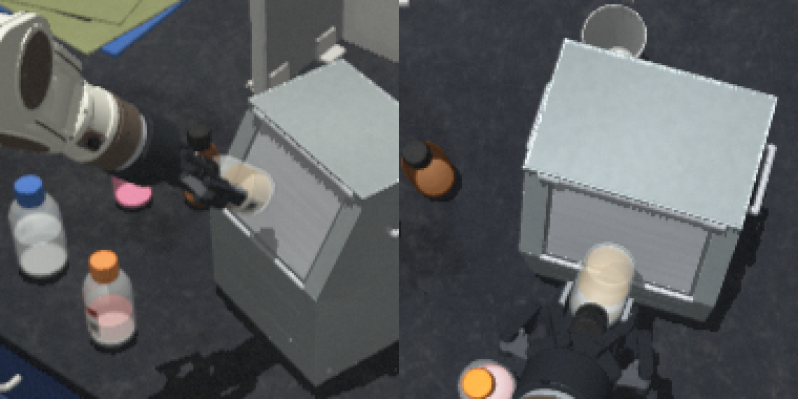

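The bottle is aligned with the mouth: base at scene (305,219) and top (299,243), close to the predicted pixels. Pushing in.

```bash
python3 -m creep '[[[-0.001,-0.003,0.008],[0.005,-0.007,0.01],0.04],[[-0.001,-0.003,0.016],[0.005,-0.007,0.01],0.04],[[-0.001,-0.003,0.024],[0.005,-0.007,0.01],0.04],[[-0.001,-0.003,0.032],[0.005,-0.007,0.01],0.04],[[-0.001,-0.003,0.04],[0.005,-0.007,0.01],0.04],[[-0.001,-0.003,0.048],[0.005,-0.007,0.01],0.04],[[-0.001,-0.003,0.056],[0.005,-0.007,0.01],0.04],[[-0.001,-0.003,0.064],[0.005,-0.007,0.01],0.04],[[-0.001,-0.003,0.072],[0.005,-0.007,0.01],0.04],[[-0.001,-0.003,0.08],[0.005,-0.007,0.01],0.04]]'
python3 -c "
from h import *
R=orient([.7071*EX[0],.7071*EX[1],-.7071],np.radians(73.7))
print(rel(bw(-.150,.277),R))"
```

```text
time_s: 6.45
tool_pos: [0.4444, 0.0904, 0.3271]
eef_rot: [0.38, 0.132, 0.914, -0.054]
force: [-3.8, 1.6, -1.4]
gripper_width: 0.0513
grip_force: 64.0
(array([ 0.0015, -0.0005,  0.0695]), array([ 0.0003,  0.0032, -0.0027]))
```

```bash
python3 -m creep '[[[0,0,0.008],[0,0,0],0.04],[[0,0,0.016],[0,0,0],0.04],[[0,0,0.024],[0,0,0],0.04],[[0,0,0.032],[0,0,0],0.04],[[0,0,0.04],[0,0,0],0.04],[[0,0,0.048],[0,0,0],0.04],[[0,0,0.056],[0,0,0],0.04],[[0,0,0.064],[0,0,0],0.04],[[0,0,0.069],[0,0,0],0.04],[[0,0,0.069],[0,0,0],0.04]]'
python3 - <<'E'
from h import *
R=orient([.7071*EX[0],.7071*EX[1],-.7071],np.radians(73.7))
print(rel(bw(-.150,.277),R))
a=[]
for n,(x,y) in(("scene",(200,130)),("top",(220,120))):
    f=grab_frame(n); a.append(cv2.resize(np.array(f["pixels"])[y:y+190,x:x+190,::-1],None,fx=2.1,fy=2.1,interpolation=3))
cv2.imwrite("pics/in.png",np.hstack(a))
E
```

```text
time_s: 7.45
tool_pos: [0.4914, 0.0767, 0.2785]
eef_rot: [0.38, 0.132, 0.914, -0.054]
force: [-1.2, -0.7, -4.7]
gripper_width: 0.0509
grip_force: 63.6
(array([ 0.0016, -0.0005,  0.0005]), array([-0.0001,  0.0028, -0.003 ]))
```

View pics/in.png

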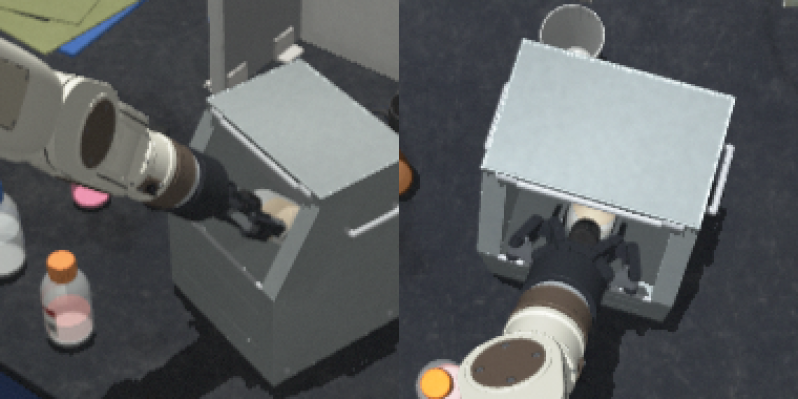

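The bottle and fingers are inside, laterally centred in the mouth (hand at top-crop 575, mouth centre 577), with the flap up. Opening the fingers to release.

```bash
python3 -m creep '[[[0,0,0],[0,0,0],0.06],[[0,0,0],[0,0,0],0.07],[[0,0,0],[0,0,0],0.0854],[[0,0,0],[0,0,0],0.0854],[[0,0,0],[0,0,0],0.0854],[[0,0,0],[0,0,0],0.0854],[[0,0,0],[0,0,0],0.0854],[[0,0,0],[0,0,0],0.0854],[[0,0,0],[0,0,0],0.0854],[[0,0,0],[0,0,0],0.0854]]'
python3 - <<'E'
from h import *
a=[]
for n,(x,y) in(("scene",(200,130)),("top",(220,120))):
    f=grab_frame(n); a.append(cv2.convertScaleAbs(cv2.resize(np.array(f["pixels"])[y:y+190,x:x+190,::-1],None,fx=2.1,fy=2.1,interpolation=3),alpha=1.6))
cv2.imwrite("pics/rel.png",np.hstack(a))
E
```

```text
time_s: 8.55
tool_pos: [0.4913, 0.0768, 0.2796]
eef_rot: [0.381, 0.132, 0.913, -0.054]
force: [-1.9, 1.4, 1.4]
gripper_width: 0.0849
grip_force: 1.3
```

View pics/rel.png

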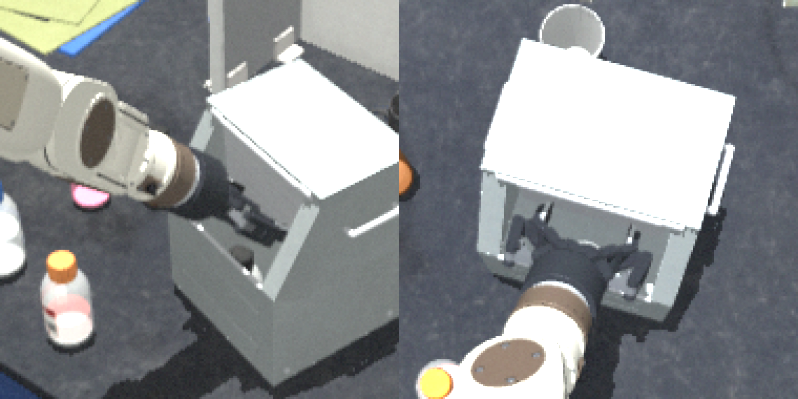

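The bottle has dropped: its cap shows inside at scene crop (245,255). I'll check where it is and take the force again.

```bash
python3 - <<'E'
from h import *
f=grab_frame("scene"); 
for z in(.10,.122,.14,.16):
    p=plane(f,245/2.1+200,252/2.1+130,z); d=p[:2]-O; print(z,p.round(3),"box u,v",(d@EX).round(3),(d@[-EX[1],EX[0]]).round(3))
s=cur()[0]; print(s["time_s"],s["grip_force"],s["gripper_width"],s["force"].round(1),s["moment"].round(2))
R=orient([.7071*EX[0],.7071*EX[1],-.7071],np.radians(73.7)); print(rel(bw(-.150,.277),R))
E
```

```text
0.1 [0.594 0.066 0.1  ] box u,v -0.048 0.019
0.122 [0.576 0.052 0.122] box u,v -0.062 0.0
0.14 [0.561 0.04  0.14 ] box u,v -0.072 -0.015
0.16 [0.544 0.027 0.16 ] box u,v -0.085 -0.032
8.7 1.282388184336014 0.08528051698607568 [-2.6  1.2  0.9] [ 0.22  0.84 -0.11]
(array([ 0.0023, -0.0006,  0.0013]), array([ 0.0003,  0.0048, -0.0035]))
```

The cap is on the standing-height plane at box u=−62, v=0 mm, so the bottle stands on the floor clear of the fingers. I'll draw the fingers out slowly along the tool axis.

```bash
python3 -m creep '[[[0,0,-0.004],[0,0,0],0.0854],[[0,0,-0.008],[0,0,0],0.0854],[[0,0,-0.012],[0,0,0],0.0854],[[0,0,-0.016],[0,0,0],0.0854],[[0,0,-0.02],[0,0,0],0.0854],[[0,0,-0.024],[0,0,0],0.0854],[[0,0,-0.027],[0,0,0],0.0854],[[0,0,-0.03],[0,0,0],0.0854],[[0,0,-0.033],[0,0,0],0.0854],[[0,0,-0.036],[0,0,0],0.0854]]'
for i in 1 2; do :; done
python3 -m creep '[[[0,0,-0.002],[0,0,0],0.0854],[[0,0,-0.004],[0,0,0],0.0854],[[0,0,-0.006],[0,0,0],0.0854],[[0,0,-0.008],[0,0,0],0.0854],[[0,0,-0.01],[0,0,0],0.0854],[[0,0,-0.012],[0,0,0],0.0854],[[0,0,-0.014],[0,0,0],0.0854],[[0,0,-0.016],[0,0,0],0.0854],[[0,0,-0.018],[0,0,0],0.0854],[[0,0,-0.02],[0,0,0],0.0854]]'
python3 -m creep '[[[0,0,-0.002],[0,0,0],0.0854],[[0,0,-0.004],[0,0,0],0.0854],[[0,0,-0.006],[0,0,0],0.0854],[[0,0,-0.008],[0,0,0],0.0854],[[0,0,-0.01],[0,0,0],0.0854],[[0,0,-0.012],[0,0,0],0.0854],[[0,0,-0.014],[0,0,0],0.0854],[[0,0,-0.016],[0,0,0],0.0854],[[0,0,-0.018],[0,0,0],0.0854],[[0,0,-0.02],[0,0,0],0.0854]]'
python3 -m creep '[[[0,0,-0.004],[0,0,0],0.0854],[[0,0,-0.008],[0,0,0],0.0854],[[0,0,-0.012],[0,0,0],0.0854],[[0,0,-0.018],[0,0,0],0.0854],[[0,0,-0.024],[0,0,0],0.0854],[[0,0,-0.03],[0,0,0],0.0854],[[0,0,-0.04],[0,0,0],0.0854],[[0,0,-0.05],[0,0,0],0.0854],[[0,0,-0.06],[0,0,0],0.0854],[[0,0,-0.07],[0,0,0],0.0854]]'
python3 - <<'E'
from h import *
a=[]
for n,(x,y) in(("scene",(200,130)),("top",(220,120))):
    f=grab_frame(n); a.append(cv2.resize(np.array(f["pixels"])[y:y+190,x:x+190,::-1],None,fx=2.1,fy=2.1,interpolation=3))
cv2.imwrite("pics/out.png",np.hstack(a))
E
```

```text
time_s: 9.7
tool_pos: [0.4667, 0.0841, 0.3052]
eef_rot: [0.381, 0.132, 0.913, -0.054]
force: [-2.0, 0.8, -0.3]
gripper_width: 0.0856
grip_force: 1.1
time_s: 10.7
tool_pos: [0.4532, 0.088, 0.3193]
eef_rot: [0.381, 0.132, 0.913, -0.054]
force: [-0.5, -0.3, -0.3]
gripper_width: 0.0852
grip_force: 0.0
time_s: 11.7
tool_pos: [0.4394, 0.092, 0.3332]
eef_rot: [0.381, 0.132, 0.913, -0.054]
force: [0.7, -0.2, 0.3]
gripper_width: 0.0853
grip_force: 0.0
time_s: 12.7
tool_pos: [0.3911, 0.1061, 0.3831]
eef_rot: [0.381, 0.132, 0.913, -0.053]
force: [0.1, -0.1, -0.7]
gripper_width: 0.0855
grip_force: 0.0
```

View pics/out.png

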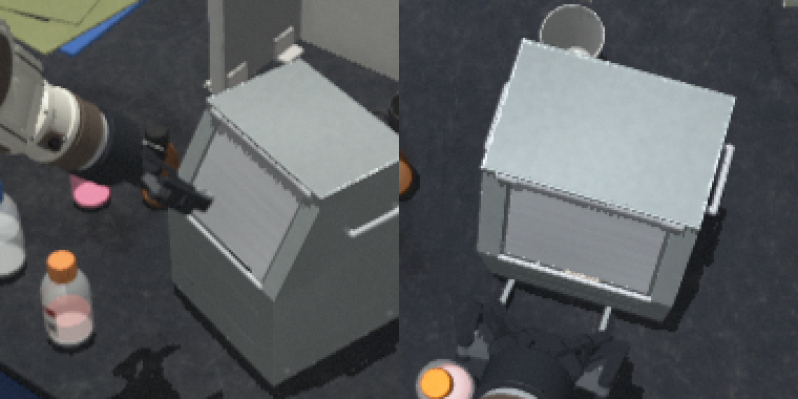

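The flap is shut and flush as it was at the start, the box hasn't moved and the fingers are clear. I'll back off a little more and hand in.

```bash
python3 -m creep '[[[0,0,-0.02],[0,0,0],0.0854],[[0,0,-0.04],[0,0,0],0.0854],[[0,0,-0.04],[0,0,0],0.0854],[[0,0,-0.04],[0,0,0],0.0854],[[0,0,-0.04],[0,0,0],0.0854]]'
python3 -c "
from h import *
print(ticket.sign_off())"
```

```text
time_s: 13.3
tool_pos: [0.3646, 0.1137, 0.4097]
eef_rot: [0.381, 0.132, 0.914, -0.054]
force: [0.7, 0.9, -0.3]
gripper_width: 0.0854
grip_force: 0.0
the job is handed in; nothing more can be done
None
```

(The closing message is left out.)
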